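# Load the carrier plate and hold the offset lever level over its fixture

## Task

Slide the flat carrier plate into the slot in the front of the fixture until it is fully home against the stop, and let go of it. Then pick up the heavy offset lever by its balance point and hold it level, lined up over the fixture for fitting: big boss over the upright post, small boss over the rest pad at the other end, with its underside about 4 cm above the top of the post. Finish while still holding it there, still and touching nothing else, and leave the spool, vial, bin and screwdriver alone.

Things in the scene. Friction and masses are not known exactly. Their poses are not given: they have to be found in the camera images.
- fixture: Low grey block fixed on a blue mat (mat top 2 mm above the work surface): 80 (x) by 220 (y) by 28 mm high. Origin: centre of its underside, on the mat; z up. Slot in the middle of its -x face, which looks roughly at the robot; the slot runs along x to a stop at x = 0. On top, at x = +10 mm, stand a steel post (y = +85 mm) and a steel rest pad (y = -85 mm).
- slot_mouth (a point): Centre of the slot's mouth at mat level: x = -40, y = 0, z = 0 mm in the fixture's frame, same axes. The mat is the slot's floor. Slot 53 mm wide, 15.5 mm high, 40 mm deep from mouth to stop. Over the first 12 mm (x = -40 to -28) there is no roof and the side walls narrow from 64 to 53 mm as a lead-in.
- post_top (a point): centre of the top of the upright post (14 mm diameter, 18 mm tall on a seat of 44 mm diameter, 6 mm thick), 52 mm above the fixture's underside
- rest_top (a point): centre of the top of the rest pad (28 mm diameter, 6 mm thick), 34 mm above the fixture's underside
- plate: Loose flat aluminium plate, 100 (x) by 50 (y) by 12 mm, 0.16 kg, flat on the mat, small brass disc in the middle of its top; both ends alike, either goes in first. Origin: centre of its underside. Fully home its leading 40 mm are inside and its centre is at x = -50 mm of the fixture; the 60 mm sticking out leave room to grip its sides 20 to 30 mm behind its centre.
- lever: Loose dark cast lever, 206 mm long, 0.5 to 0.85 kg, standing on two bosses on the mat. Origin: balance point, at the level of the bosses' underside. x runs along the arm from big to small boss; z up. Arm: bar 16 mm wide (y), z = 10 to 26 mm, free from x = -26 to +107 mm; grip across y at x = 0. Big boss 48 mm diameter, 20 mm bore, 40 mm high at x = -50; small 24 mm, 30 high at x = +120.
- big_boss (a point): centre of the underside of the lever's big boss, x = -50 mm in the lever's frame
- small_boss (a point): centre of the underside of the lever's small boss, x = +120 mm in the lever's frame
- spool: bystander: grey spool, 60 mm diameter, 42 mm high; origin at the centre of its underside
- vial: bystander: small amber glass jar with a white cap, 32 mm diameter, 60 mm high; origin at the centre of its underside
- bin: bystander: low white divided bin, 90 by 120 by 30 mm; origin at the centre of its underside
- screwdriver: bystander: screwdriver lying on the mat, 150 mm long along its x, handle to -x
There are look-alikes about, which are no part of the job. Several things have the shape of the plate; the one meant has the colours described above. Leave any green look-alike of the lever alone.

How it is judged (in metres and radians):
On the way, in this order (a step that is already met when the one before it is completed fails the run):
1. the plate is fully home in the slot and let go (x of plate in the frame of fixture between -0.055 and -0.044 m and y of plate in the frame of fixture between -0.004 and 0.004 m and z of plate in the frame of fixture below 0.006 m and angle between the x axis of plate and the x axis of fixture, either way round below 0.06 rad and contact force between the fingers and plate below 0.1 N), for 0.2 s.
2. the lever is gripped at its balance point and lifted clear of the mat (x of the grasp point in the frame of lever between -0.02 and 0.02 m and contact force between the fingers and lever above 1 N and height (world z) of each of big_boss, small_boss above 0.03 m), for 0.2 s.
At the end, for the whole second after the job is handed in: Plate flat in the slot within 5 mm of the stop, released. Lever held still, gripped within 20 mm of its balance point, level within 5 deg, big boss within 15 mm of the post, small boss within 20 mm of the pad, underside 10-70 mm above the post, touching nothing else. Bystanders moved under 30 mm (all of step 1 and x of the grasp point in the frame of lever between -0.02 and 0.02 m and contact force between the fingers and lever above 1 N and angle between lever's own z axis and vertical below 0.09 rad and horizontal distance between big_boss and post_top below 0.015 m and horizontal distance between small_boss and rest_top below 0.02 m and z of big_boss in the frame of fixture between 0.062 and 0.122 m and linear speed of lever below 0.02 m/s and angular speed of lever below 0.15 rad/s and contact force between lever and fixture below 0.1 N and contact force between lever and plate below 0.1 N and distance of each of spool, vial, bin, screwdriver from where it was at the start of the episode below 0.03 m); the arm keeps its last pose, push and grip.
It fails at once if the spool is disturbed (moved 30 mm) (distance of spool from where it was at the start of the episode above 0.03 m).
It fails at once if the vial is disturbed (moved 30 mm) (distance of vial from where it was at the start of the episode above 0.03 m).
It fails at once if the bin is disturbed (moved 30 mm) (distance of bin from where it was at the start of the episode above 0.03 m).
It fails at once if the screwdriver is disturbed (moved 30 mm) (distance of screwdriver from where it was at the start of the episode above 0.03 m).
It fails at once if the lever is tipped over (angle between lever's own z axis and vertical above 0.5 rad).
It also fails if it takes over 48 s, if anything falls off the work surface, if the arm or the gripper's body presses on something with over 40 N, if the wrist force passes 120 N, or if a joint passes its speed limit or range.

## Robot

A 7-joint arm with a two-finger parallel gripper is mounted at the origin on the work surface. World frame = base frame: x ahead of the robot, y to its left, z up, the work surface at z = 0. Lengths are in mm, angles in rad, forces in N, time in s.
With the tool pointing down it reaches from about 400 to 875 mm from the base axis. Payload 4.4 kg.
Tool frame: the origin (TCP) lies on the centre line of the jaws, within the pads' length; the fingertips stand 8 mm ahead of it and the grasp point (between the pads) lies 11 mm behind it; x points along the fingers, z is the direction in which the jaws open and shut, and the axes are right-handed (so a half turn about x gives the same grasp; the last joint's range is limited). The gripper opens to 85 mm and grips with 20 to 120 N. Pads are 22 mm wide; open, the fingers measure 114 mm over their backs; the gripper's body (76 mm by 85 mm) begins 54 mm behind the grasp point. The pads swing forward as they close: fully open they stand 13 mm farther back than shut.
Start: joints at [1.074, 0.628, 0.038, 1.517, -0.027, 0.996, -0.02], TCP at [271.466, -590.613, 239.313] pointing down, gripper open.
Joint ranges: [-3.06, 3.06], [-0.37, 2.12], [-1.25, 1.32], [0.18, 2.47], [-1.1, 4.24], [0.23, 1.98], [-2.94, 2.94]. Speed limits (rad/s): [2.57, 2.57, 3.14, 3.14, 3.14, 3.14, 3.14].

## Interface

Orientations are given as [roll, pitch, yaw] about the fixed x, y, z axes, in that order (R = Rz(yaw) Ry(pitch) Rx(roll)).
In Python, from cell import ctrl, get_image, camera_params gives the robot as it stands. The module is installed in compiled form; this text tells all that it offers.
- The arm moves only by the shell command python3 -m handwheel 'ROWS'. ROWS is text: rows parted by semicolons, each of 7 numbers parted by spaces: the opening, from -1 (shut) to 1 (fully open), then the shift along the tool's x, y, z in mm, then the turn, a rotation vector about the tool's x, y, z in rad. In form: grip x y z wx wy wz; .... A call has 1 to 10 rows; each row shifts and turns the pose as measured when the row begins, along the tool's axes as they then stand; what a row does not reach is not made up. A row lasts 1/10 s, in which the tool goes at most 50 mm and 8.59 degrees, less where a joint would pass 70% of its speed; a pose out of reach is approached as far as the arm can. A call with a gripper value outside its range is refused whole. The fingers move at their own pace and stop on an object; the grip force is fixed at half the most. Time passes only in rows, so rows that do not move let the fingers close. It gives the time, the measured TCP pose, the force and the opening at its end, in the units of the state.
- ctrl.read_state(): the state, without advancing time (a new reading comes with each control period).
- get_image(name): name is "side" or "top"; returns the picture (480x640x3 uint8, blue, green, red); there is no depth.
- camera_params(name): a dict with "fx", "fy", "cx", "cy" (pixels), "eye" and "orientation" of the camera in the world. Camera axes: x right, y up, looking along -z (the intrinsics and any distortion apply to the point x, -y, -z); pixel columns grow to the right and rows downward; lengths in mm; the calibration is good to about 2 mm. A picture is of the moment at which its call begins. camera_params takes no time and is no camera call.
- ctrl.finish_job(): hands the job in, once; it reports no verdict.
The state is a dict: "clock": time; "qpos": joint angles; "qd": joint speeds; "tau": joint torques, N m; "eef_pos": TCP position; "tool_rot": TCP orientation; "force": force on the tool from outside, world axes, zero at the start; "torque": the same for the moment, N m; "width": finger opening in mm.
Only numpy, scipy, OpenCV 4.12 (cv2) and the standard library are available. Lean on these libraries where they do the work, as an engineer would, in place of code of your own. Each camera call takes 0.05 s, during which the arm holds its last target.

## Working session

There is one attempt and no reset: what is moved stays moved. The work goes in short steps, Python scripts to look and compute and a shell command to move; the robot and the scene stay as the last step left them, time stands still between calls to the robot, and variables do not carry over. Pictures are saved under pics/ and viewed, and the job is handed in when it is done.

```bash
mkdir -p pics
python3 - <<'E'
from cell import ctrl,get_image,camera_params
import cv2
for n in("side","top"):
    cv2.imwrite(f"pics/{n}0.png",get_image(n)); print(n,camera_params(n))
print(ctrl.read_state())
E
```

```text
side {'fx': 541.9808951962043, 'fy': 541.9808951962043, 'cx': 322.0724747676069, 'cy': 243.09078349354928, 'eye': array([ -77.57277797,  739.76792133, 1174.39577937]), 'orientation': array([ 0.77599995, -0.0034941 , -2.51465326])}
top {'fx': 485.6644423735532, 'fy': 485.6644423735532, 'cx': 320.7997534077007, 'cy': 239.79056694598012, 'eye': array([ 396.68977944, -122.2710997 , 1399.97279021]), 'orientation': array([ 0.11136573, -0.00345663, -1.560085  ])}
{'clock': 0.1, 'qpos': array([ 1.07418815,  0.62925505,  0.03845193,  1.51824885, -0.0270038 ,
        0.99629476, -0.01998485]), 'qd': array([ 4.29663667e-04, -1.56681516e-03,  1.21279932e-03,  5.92927973e-04,
       -1.85598512e-03, -8.70098604e-04,  3.21612725e-05]), 'tau': array([ 2.31258105e-03, -5.64529216e+01,  1.23013794e+00, -1.93972206e+01,
        1.12974391e-02,  5.42392736e-03,  1.37769433e-05]), 'eef_pos': array([ 271.24579893, -590.11116116,  238.48636451]), 'tool_rot': array([-3.13116129,  1.56910842,  2.01204358]), 'force': array([-0.07613996,  1.19750559, -0.45214735]), 'torque': array([-0.03442674, -0.04848127,  0.08338894]), 'width': 85.80705266887945}
```

View pics/side0.png

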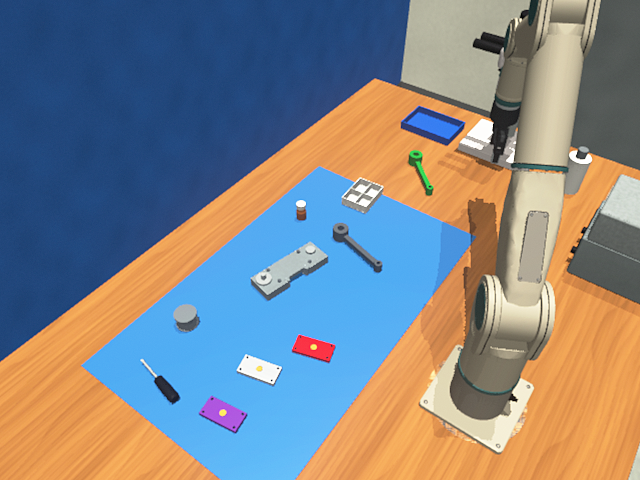

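View pics/top0.png

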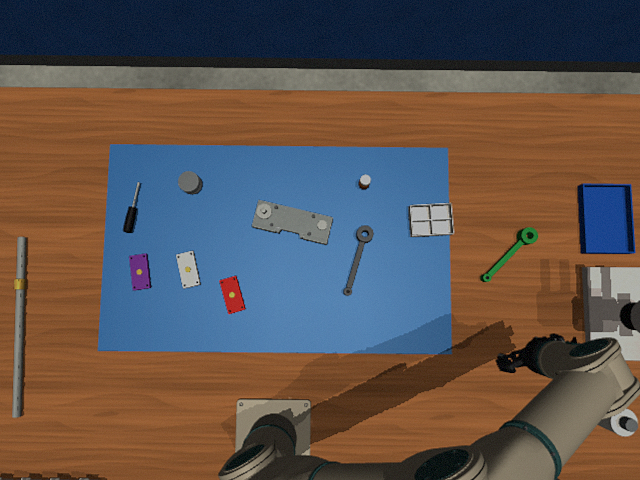

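The side view shows three plate shapes: purple at (223,413), white/silver at (259,369) and red at (313,348). In the top view they are at (140,271), (188,269) and (232,294). Bare aluminium fits the silver one. The dark lever is at (358,260) in the top view and the green look-alike at (508,255). I'll confirm with enlarged crops and measure.

```bash
cat > h.py <<'E'
import numpy as np,cv2
from scipy.spatial.transform import Rotation as Ro
from cell import ctrl,get_image,camera_params
def R(o): return Ro.from_euler('xyz',o).as_matrix()
def ray(n,p):
    c=camera_params(n); d=np.array([(p[0]-c['cx'])/c['fx'],-(p[1]-c['cy'])/c['fy'],-1.])
    return c['eye'],R(c['orientation'])@d
def onz(n,p,z):
    e,d=ray(n,p); return (e+d*(z-e[2])/d[2])
def proj(n,P):
    c=camera_params(n); v=R(c['orientation']).T@(np.array(P)-c['eye'])
    return np.array([c['cx']+c['fx']*v[0]/-v[2], c['cy']+c['fy']*(-v[1])/-v[2]])
def blobs(im,mask,amin,box=None):
    if box: m=np.zeros_like(mask); x0,y0,x1,y1=box; m[y0:y1,x0:x1]=mask[y0:y1,x0:x1]; mask=m
    cs,_=cv2.findContours(mask,cv2.RETR_EXTERNAL,cv2.CHAIN_APPROX_NONE)
    return [c for c in cs if cv2.contourArea(c)>amin]
E
python3 - <<'E'
from h import *
t=cv2.imread('pics/top0.png');s=cv2.imread('pics/side0.png')
a=cv2.resize(t[190:310,110:390],None,fx=2.8,fy=2.8,interpolation=2)
b=cv2.resize(s[210:430,180:400],None,fx=2.7,fy=2.7,interpolation=2)
cv2.imwrite('pics/cropt.png',a);cv2.imwrite('pics/crops.png',b)
hsv=cv2.cvtColor(t,cv2.COLOR_BGR2HSV)
for n,box in(('plate',(165,240,215,300)),('lever',(335,215,385,305)),('fix',(240,190,345,250))):
    S,V=hsv[...,1],hsv[...,2]
    m=((S<110)|(V<70)).astype('uint8')*255
    for c in blobs(t,m,80,box):
        print(n,cv2.contourArea(c),cv2.minAreaRect(c),c.reshape(-1,2).min(0),c.reshape(-1,2).max(0))
print(hsv[269,175],hsv[200,300],hsv[260,357],hsv[218,280])
E
```

```text
plate 608.5 ((187.8408660888672, 269.24407958984375), (35.63981246948242, 18.7469539642334), 78.11134338378906) [176 251] [200 288]
lever 489.5 ((355.70001220703125, 259.9000244140625), (16.443843841552734, 72.73237609863281), 18.434947967529297) [344 225] [373 295]
fix 2042.5 ((292.05706787109375, 221.75930786132812), (77.83861541748047, 28.7936954498291), 13.348727226257324) [252 200] [332 244]
[105 150 163] [106 139 169] [ 0  6 83] [ 47  14 125]
```

View pics/cropt.png

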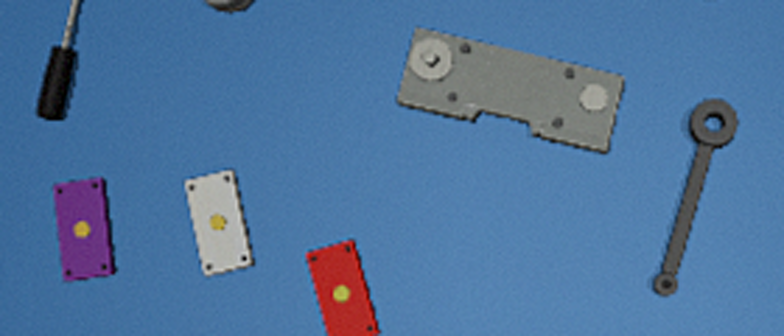

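View pics/crops.png

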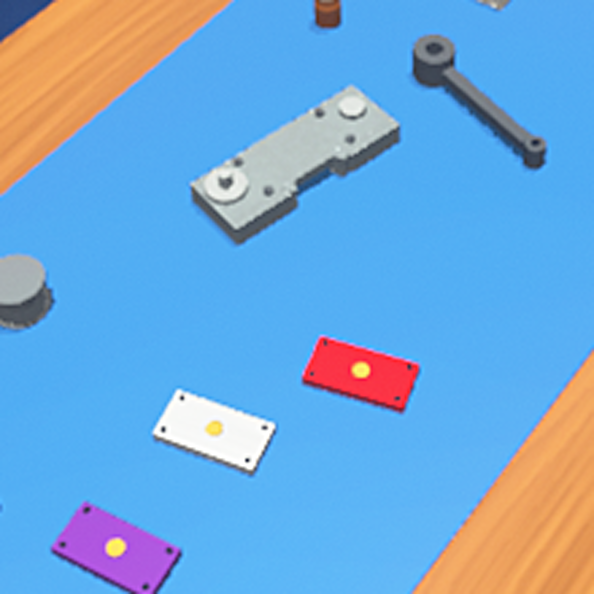

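The crops confirm the white/silver plate with the brass disc, top (188,269). The dark lever has its big boss at (365,233) and small boss at (347,292). The fixture's mouth faces the robot, with the post seat on the left (264,211) and the pad on the right (322,224).

```bash
cat > meas.py <<'E'
from h import *
def up(im): return cv2.resize(im,None,fx=6,fy=6,interpolation=cv2.INTER_CUBIC)
def feat(im,box,f,amin=60,pick='max'):
    x0,y0,x1,y1=box; u=up(im[y0:y1,x0:x1]); m=f(cv2.cvtColor(u,cv2.COLOR_BGR2HSV).astype(int),u.astype(int)).astype('uint8')*255
    cs=[c for c in cv2.findContours(m,cv2.RETR_EXTERNAL,cv2.CHAIN_APPROX_NONE)[0] if cv2.contourArea(c)>amin*4]
    c=max(cs,key=cv2.contourArea)
    tr=lambda p:((np.array(p)+.5)/6-.5+[x0,y0])
    return c,tr
E
python3 - <<'E'
from meas import *
for n,bs in (('top',dict(brass=(180,260,197,278),seat=(250,200,278,222),pad=(313,215,332,234),big=(353,222,377,245),small=(340,284,355,299))),
          ('side',dict(brass=(250,360,270,378),seat=(250,266,280,290),pad=(300,240,320,257),big=(330,222,352,244),small=(370,258,384,272)))):
    im=cv2.imread(f'pics/{n}0.png')
    for k,b in bs.items():
        x0,y0,x1,y1=b
        g=cv2.cvtColor(im,cv2.COLOR_BGR2GRAY)[y0:y1,x0:x1]
        print(n,k,np.percentile(g,[2,20,50,80,98]))
    T=[up(im[b[1]:b[3],b[0]:b[2]]) for b in bs.values()]
    H=max(t.shape[0] for t in T)
    cv2.imwrite(f'pics/f_{n}.png',np.hstack([cv2.copyMakeBorder(t,0,H-t.shape[0],0,6,0) for t in T]))
E
```

```text
top brass [ 92.2 170.  176.  179.  188.9]
top seat [ 76.6 110.  122.  151.  164. ]
top pad [ 76.2 120.  125.  141.  165. ]
top big [ 16.04  78.    97.5  116.   122.  ]
top small [ 39.4  78.  113.  123.2 127. ]
side brass [149.18 244.8  248.   249.   255.  ]
side seat [ 84. 151. 194. 204. 236.]
side pad [120.9 153.  195.  203.  235. ]
side big [ 59.    69.   129.   152.   158.34]
side small [ 53.   66.  116.5 148.  158. ]
```

View pics/f_top.png

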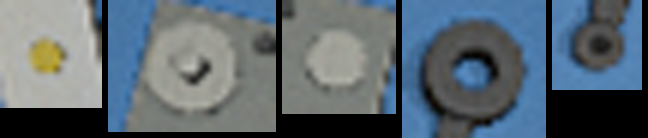

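View pics/f_side.png

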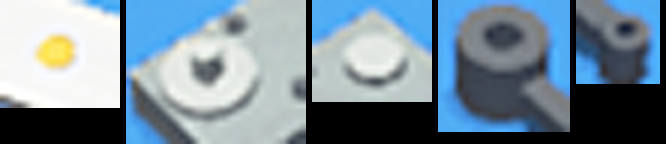

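Run:
```python
from meas import *
np.set_printoptions(precision=1,suppress=True)
t=cv2.imread('pics/top0.png');s=cv2.imread('pics/side0.png')
yel=lambda h,b:(h[...,0]>12)&(h[...,0]<40)&(h[...,1]>80)
def tri(a,b):
    e1,d1=ray('top',a);e2,d2=ray('side',b)
    k=np.linalg.lstsq(np.c_[d1,-d2],e2-e1,rcond=None)[0]
    p,q=e1+d1*k[0],e2+d2*k[1];return (p+q)/2,np.linalg.norm(p-q)
def rep(nm,a,z,b=None,zb=None):
    print(nm,a,onz('top',a,z),end=' ')
    if b is not None: print(b,onz('side',b,zb or z),'tri',*tri(a,b))
    else: print()
def cen(c,tr): M=cv2.moments(c);return tr((M['m10']/M['m00'],M['m01']/M['m00']))
def ell(c,tr): return tr(cv2.fitEllipse(cv2.convexHull(c))[0])
rep('brass',cen(*feat(t,(180,260,197,278),yel)),14,cen(*feat(s,(250,360,270,378),yel)),14)
lt=lambda v:(lambda h,b:(b.mean(2)>v)&(h[...,1]<60))
for nm,bt,bs in(('seat',(250,200,278,222),(252,266,280,290)),('pad',(313,215,332,234),(300,240,321,257))):
    rep(nm,ell(*feat(t,bt,lt(140))),36,ell(*feat(s,bs,lt(212))),36)
# plate outline
for n,im,box,v in(('top',t,(170,244,206,295),150),('side',s,(230,348,290,390),200)):
    c,tr=feat(im,box,lambda h,b:(b.min(2)>v*.85)|((h[...,0]<40)&(h[...,1]>80)))
    r=cv2.minAreaRect(c);P=np.array([onz(n,tr(p),14)[:2] for p in cv2.boxPoints(r)])
    q=[onz(n,p,14)[:2] for p in tr(c.reshape(-1,2))];rr=cv2.minAreaRect(np.float32(q));print(n,'plate',rr)
# fixture outline
for n,im,box,v in(('top',t,(245,195,340,250),0),('side',s,(245,235,335,302),0)):
    c,tr=feat(im,box,lambda h,b:(h[...,1]<75)&(b.mean(2)>70))
    q=[onz(n,p,30)[:2] for p in tr(c.reshape(-1,2))];print(n,'fix',cv2.minAreaRect(np.float32(q)))
dark=lambda h,b:(h[...,1]<90)&(b.max(2)<110)
ct,tt=feat(t,(353,222,377,243),dark);rep('big outl',ell(ct,tt),42)
bore=lambda h,b:(h[...,1]>90)
c,tr=feat(t,(360,229,370,239),bore);rep('bore@22',cen(c,tr),22)
c,tr=feat(s,(333,225,348,239),lambda h,b:b.mean(2)<85);print('side bore top?',cen(c,tr),onz('side',cen(c,tr),42))
c,tr=feat(t,(340,287,355,299),dark);rep('small outl',ell(c,tr),32)
c,tr=feat(t,(344,287,352,295),lambda h,b:b.mean(2)<60,10);rep('small hole',cen(c,tr),30)
c,tr=feat(s,(374,260,384,267),lambda h,b:b.mean(2)<75,5);print('side small hole',cen(c,tr),onz('side',cen(c,tr),30))
c,tr=feat(t,(335,215,385,305),dark);q=np.float32([onz('top',p,26)[:2] for p in tr(c.reshape(-1,2))]);print('lever rect',cv2.minAreaRect(q))
# arm axis
bar=[p for p in q];
```

```text
brass [187.3 269. ] [463.7 254.   14. ] [258.9 368.2] [460.7 253.2  14. ] tri [462.5 253.4  13.1] 2.933787807339847
seat [263.6 210.5] [631.3  38.3  36. ] [263.2 277.4] [628.3  36.5  36. ] tri [629.7  37.4  36.3] 3.4329538489707767
pad [321.7 224.3] [ 593.5 -127.5   36. ] [309.9 248.5] [ 590.3 -128.5   36. ] tri [ 592.2 -128.4   35.3] 3.286898364879997
top plate ((463.4749450683594, 254.24905395507812), (100.53070068359375, 50.048004150390625), 14.186171531677246)
side plate ((460.21124267578125, 253.7379913330078), (101.17741394042969, 51.80389404296875), 14.308631896972656)
top fix ((601.6534423828125, -42.981666564941406), (221.46156311035156, 80.94346618652344), 77.14461517333984)Traceback (most recent call last):
  File "<stdin>", line 27, in <module>
  File "h.py", line 9, in onz
    e,d=ray(n,p); return (e+d*(z-e[2])/d[2])
        ~~~^^^^^
  File "h.py", line 6, in ray
    c=camera_params(n); d=np.array([(p[0]-c['cx'])/c['fx'],-(p[1]-c['cy'])/c['fy'],-1.])
ValueError: time passes only in moves, steps and waits
```

```bash
python3 - <<'E'
s=open('h.py').read()
s=s.replace("def R(o)","_C={}\ndef camp(n):\n    if n not in _C: _C[n]=camera_params(n)\n    return _C[n]\ndef R(o)",1)
s=s.replace("c=camera_params(n)","c=camp(n)")
open('h.py','w').write(s)
E
python3 - <<'E'
from meas import *
np.set_printoptions(precision=1,suppress=True)
t=cv2.imread('pics/top0.png');s=cv2.imread('pics/side0.png')
def cen(c,tr): M=cv2.moments(c);return tr((M['m10']/M['m00'],M['m01']/M['m00']))
def ell(c,tr): return tr(cv2.fitEllipse(cv2.convexHull(c))[0])
dark=lambda h,b:(h[...,1]<90)&(b.max(2)<110)
def T(f):
    try: f()
    except Exception as e: print('err',e)
def a(nm,n,im,box,f,z,am=20,g=cen):
    try: p=g(*feat(im,box,f,am)); print(nm,n,p,onz(n,p,z))
    except Exception as e: print(nm,'err',e)
a('big outl','top',t,(353,222,377,243),dark,42,g=ell)
a('bore','top',t,(360,229,370,239),lambda h,b:h[...,1]>90,22)
a('bore','side',s,(333,225,348,239),lambda h,b:b.mean(2)<85,42)
a('small outl','top',t,(340,287,355,299),dark,32,g=ell)
a('small hole','top',t,(344,287,352,295),lambda h,b:b.mean(2)<62,30,4)
a('small hole','side',s,(374,260,384,267),lambda h,b:b.mean(2)<85,31,4)
c,tr=feat(t,(335,215,385,305),dark);q=np.float32([onz('top',p,26)[:2] for p in tr(c.reshape(-1,2))]);print(cv2.minAreaRect(q))
E
```

```text
big outl top [364.3 233.9] [ 566.6 -247.8   42. ]
bore top [364.5 233.6] [ 570.1 -250.1   22. ]
bore side [338.7 235.1] [ 551.  -218.6   42. ]
small outl top [347.8 290.4] [ 407.8 -202.5   32. ]
small hole top [347.6 291.1] [ 406.  -202.2   30. ]
small hole side [376.5 265.7] [ 399.9 -189.7   31. ]
((492.88397216796875, -232.86956787109375), (47.54853439331055, 206.49737548828125), 77.80620574951172)
```

```bash
cat > st.py <<'E'
from h import *
np.set_printoptions(precision=3,suppress=True)
def go(x,y,z,ang,verbose=True):
    """tool-axes shift and turn to reach TCP x,y,z pointing down with opening axis at ang deg"""
    s=ctrl.read_state();M=R(s['tool_rot']);p=s['eef_pos']
    a=np.radians(ang);X=np.array([0,0,-1.]);Z=np.array([np.cos(a),np.sin(a),0]);Y=np.cross(Z,X)
    G=np.c_[X,Y,Z]
    rv=Ro.from_matrix(M.T@G).as_rotvec()
    print('pos',p,'open ang',np.degrees(np.arctan2(M[1,2],M[0,2])),'q',s['qpos'],'F',s['force'],'w',s['width'],'t',s['clock'])
    print('shift world',np.array([x,y,z])-p,'tool now',M.T@(np.array([x,y,z])-p),'rv',rv)
    print('shift in goal axes',G.T@(np.array([x,y,z])-p))
E
python3 -c "
from st import *
go(438.3,247.3,80,104.2);go(438.3,247.3,80,-75.8)"
```

```text
pos [ 271.246 -590.111  238.486] open ang -65.31606896074234 q [ 1.074  0.629  0.038  1.518 -0.027  0.996 -0.02 ] F [-0.076  1.198 -0.452] w 85.80705266887945 t 0.1
shift world [ 167.054  837.411 -158.486] tool now [ 159.644  501.506 -690.861] rv [-2.959 -0.    -0.002]
shift in goal axes [ 158.486 -367.373  770.845]
pos [ 271.246 -590.111  238.486] open ang -65.31606896074234 q [ 1.074  0.629  0.038  1.518 -0.027  0.996 -0.02 ] F [-0.076  1.198 -0.452] w 85.80705266887945 t 0.1
shift world [ 167.054  837.411 -158.486] tool now [ 159.644  501.506 -690.861] rv [ 0.183 -0.002  0.   ]
shift in goal axes [ 158.486  367.373 -770.845]
```

```bash
python3 -c "
from st import *
go(520,-200,200,-75.8)"
```

```text
pos [ 271.246 -590.111  238.486] open ang -65.31606896074234 q [ 1.074  0.629  0.038  1.518 -0.027  0.996 -0.02 ] F [-0.076  1.198 -0.452] w 85.80705266887945 t 0.1
shift world [248.754 390.111 -38.486] tool now [  38.902  388.94  -250.517] rv [ 0.183 -0.002  0.   ]
shift in goal axes [  38.486  336.851 -317.17 ]
```

```bash
python3 -m handwheel '1 0 0 0 0.09 0 0;1 0 0 0 0.09 0 0;1 4 34 -32 0 0 0;1 4 34 -32 0 0 0;1 4 34 -32 0 0 0;1 4 34 -32 0 0 0;1 4 34 -32 0 0 0;1 4 34 -32 0 0 0;1 4 34 -32 0 0 0;1 4 34 -32 0 0 0'
python3 -c "
from st import *
go(438.3,247.3,100,-75.8)"
```

```text
clock: 1.1
eef_pos: [473.7, -273.2, 200.5]
tool_rot: [-1.818, 1.563, 3.121]
force: [0.3, -0.8, -0.5]
width: 85.8
pos [ 473.742 -273.178  200.471] open ang -77.06333261599283 q [ 0.405  0.534  0.096  1.846 -0.065  0.771 -0.81 ] F [ 0.325 -0.848 -0.496] w 85.77251813016215 t 1.1
shift world [ -35.442  520.478 -100.471] tool now [ 100.834   82.752 -515.007] rv [-0.022 -0.002  0.008]
shift in goal axes [ 100.471   93.318 -513.269]
```

```bash
python3 -m handwheel '1 5 9 -46 -0.02 0 0;1 5 9 -46 0 0 0;1 5 9 -46 0 0 0;1 5 9 -46 0 0 0;1 5 9 -46 0 0 0;1 5 9 -46 0 0 0;1 5 9 -46 0 0 0;1 5 9 -46 0 0 0;1 5 9 -46 0 0 0;1 5 9 -46 0 0 0'
python3 -c "
from st import *
go(438.3,247.3,60,-75.8)"
```

```text
clock: 2.1
eef_pos: [449.5, 213.8, 146.9]
tool_rot: [-1.621, 1.566, -2.944]
force: [0.5, -0.2, -0.7]
width: 85.8
pos [449.524 213.78  146.885] open ang -75.76323677426322 q [-0.581  0.558  0.119  2.026 -0.119  0.569 -1.702] F [ 0.527 -0.238 -0.686] w 85.7620591057826 t 2.1
shift world [-11.224  33.52  -86.885] tool now [ 86.904  -2.239 -35.231] rv [ 0.001 -0.     0.005]
shift in goal axes [ 86.885  -2.659 -35.249]
```

```bash
python3 -m handwheel '1 20 -1 -12 0 0 0;1 20 -1 -12 0 0 0;1 20 -1 -10 0 0 0;1 20 0 0 0 0 0;1 0 0 0 0 0 0'
python3 -c "
from st import *
go(438.3,247.3,60,-75.8)
cv2.imwrite('pics/t1.png',cv2.resize(get_image('top')[200:320,140:300],None,fx=4,fy=4));cv2.imwrite('pics/s1.png',cv2.resize(get_image('side')[290:440,180:360],None,fx=4,fy=4))"
```

```text
clock: 2.6
eef_pos: [434.7, 259.3, 63.0]
tool_rot: [-2.643, 1.565, 2.335]
force: [-0.8, -0.6, 0.4]
width: 85.2
pos [434.719 259.32   63.049] open ang -74.77122506368381 q [-0.642  0.713  0.079  2.054 -0.155  0.381 -1.743] F [-0.831 -0.638  0.436] w 85.22411843393908 t 2.6
shift world [  3.581 -12.02   -3.049] tool now [ 2.98   0.307 12.555] rv [ 0.018 -0.005  0.003]
shift in goal axes [ 3.049  0.523 12.532]
```

View pics/s1.png

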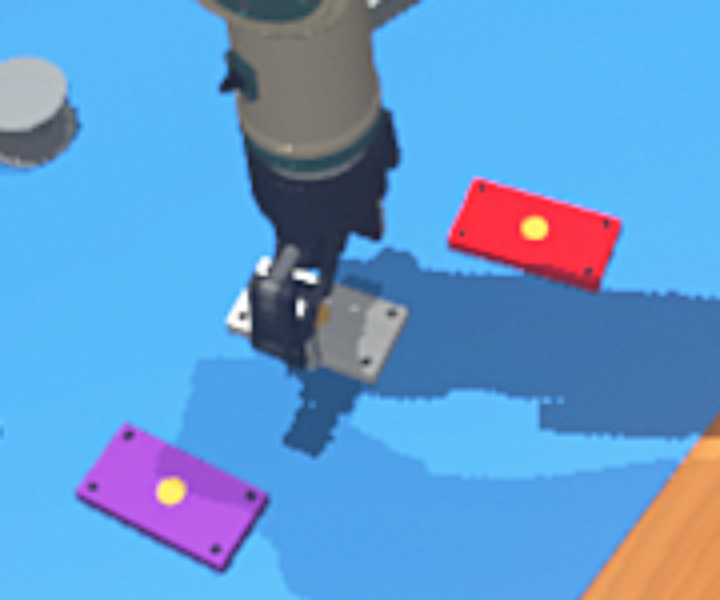

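View pics/t1.png

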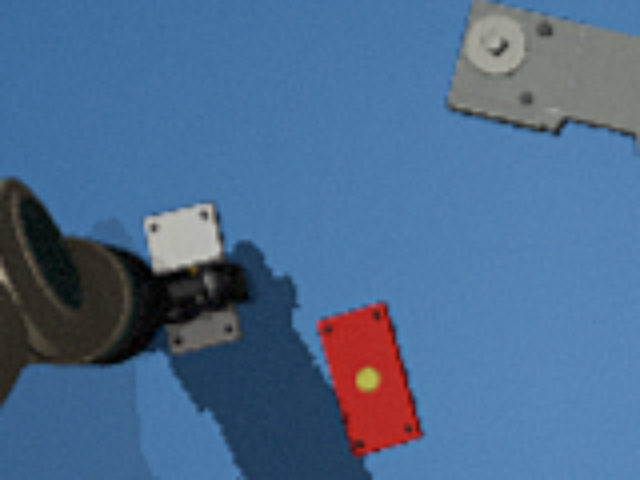

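Gripper is over the rear half of the plate (both views), 12 mm off along the jaw axis. I'll correct that and go down.

```bash
python3 -m handwheel '1 0 0 12 0.018 -0.005 0.003;1 10 0 0 0 0 0;1 0 0 0 0 0 0'
python3 -c "
from st import *
go(438.3,247.3,10,-75.8)"
```

```text
clock: 3.0
eef_pos: [442.0, 246.5, 57.0]
tool_rot: [1.751, 1.562, 0.423]
force: [-0.2, -0.6, 0.1]
width: 85.4
pos [441.958 246.517  56.99 ] open ang -76.08755472555758 q [-0.621  0.722  0.083  2.066 -0.157  0.351 -1.739] F [-0.207 -0.59   0.112] w 85.39723186011908 t 3.0
shift world [ -3.658   0.783 -46.99 ] tool now [46.962 -3.767 -1.566] rv [-0.005 -0.002 -0.009]
shift in goal axes [46.99  -3.354 -1.656]
```

```bash
python3 -m handwheel '1 15 -4 -1 -0.005 -0.002 -0.009;1 15 0 0 0 0 0;1 10 0 0 0 0 0;1 4 0 0 0 0 0;1 0 0 0 0 0 0'
python3 -c "
from st import *
go(438.3,247.3,10,-75.8)"
```

```text
clock: 3.5
eef_pos: [438.0, 246.3, 10.2]
tool_rot: [-1.496, 1.57, -2.819]
force: [0.6, 0.2, 0.5]
width: 85.4
pos [438.    246.318  10.213] open ang -75.83748579082763 q [-0.608  0.812  0.06   2.076 -0.171  0.259 -1.725] F [0.573 0.206 0.512] w 85.44010889101853 t 3.5
shift world [ 0.3    0.982 -0.213] tool now [ 0.213  0.531 -0.879] rv [-0.001  0.     0.001]
shift in goal axes [ 0.213  0.532 -0.879]
```

```bash
python3 -m handwheel '-1 0 0 0 0 0 0;-1 0 0 0 0 0 0;-1 0 0 0 0 0 0;-1 0 0 0 0 0 0;-1 0 0 0 0 0 0;-1 0 0 0 0 0 0'
python3 -c "
from st import *
go(438.3,247.3,10,-75.8)"
```

```text
clock: 4.1
eef_pos: [438.4, 246.8, 11.8]
tool_rot: [2.153, 1.57, 0.83]
force: [-0.5, -0.4, -2.8]
width: 48.2
pos [438.388 246.779  11.812] open ang -75.82631107963998 q [-0.608  0.809  0.06   2.076 -0.171  0.26  -1.725] F [-0.506 -0.444 -2.788] w 48.202904887589206 t 4.1
shift world [-0.088  0.521 -1.812] tool now [ 1.812  0.04  -0.525] rv [-0.    -0.001 -0.001]
shift in goal axes [ 1.812  0.042 -0.526]
```

```bash
python3 -m handwheel '-1 -15 0 0 0 0 0;-1 -20 0 0 0 0 0;-1 -15 0 0 0 0 0;-1 0 0 0 0.118 0 0;-1 0 0 0 0.118 0 0;-1 0 0 0 0.118 0 0;-1 0 0 0 0.117 0 0;-1 0 0 0 0 0 0'
python3 -c "
from st import *
go(475,-14,50,-102.8)"
```

```text
clock: 4.9
eef_pos: [437.5, 246.6, 63.5]
tool_rot: [-2.15, 1.57, 2.321]
force: [0.4, -0.2, -1.1]
width: 48.4
pos [437.455 246.561  63.487] open ang -103.81838347955207 q [-0.702  0.719  0.201  2.068 -0.358  0.388 -2.028] F [ 0.427 -0.164 -1.126] w 48.379744002956414 t 4.9
shift world [  37.545 -260.561  -13.487] tool now [ 13.226  98.705 244.062] rv [-0.018 -0.001  0.001]
shift in goal axes [ 13.487  94.339 245.768]
```

```bash
python3 -m handwheel '-1 0 8 15 -0.018 0 0;-1 0 14 36 0 0 0;-1 0 14 36 0 0 0;-1 0 14 36 0 0 0;-1 0 14 36 0 0 0;-1 3 14 36 0 0 0;-1 3 10 20 0 0 0;-1 3 5 10 0 0 0;-1 3 0 5 0 0 0;-1 0 0 0 0 0 0'
python3 -c "
from st import *
go(475,-14,50,-102.8)"
```

```text
clock: 5.9
eef_pos: [482.8, -4.7, 49.4]
tool_rot: [2.798, 1.567, 1.04]
force: [-0.3, 0.1, -1.4]
width: 48.3
pos [482.843  -4.655  49.421] open ang -100.75291568853503 q [-0.107  0.724  0.09   2.124 -0.211  0.301 -1.597] F [-0.346  0.118 -1.443] w 48.25967114493704 t 5.9
shift world [-7.843 -9.345  0.579] tool now [-0.619 -5.961 10.642] rv [ 0.036 -0.003 -0.001]
shift in goal axes [-0.579 -5.578 10.85 ]
```

```bash
python3 -c "
from st import *
go(492,-18.5,50,-102.8)"; python3 -m handwheel '-1 0 9 8 0.036 0 0;-1 0 3 3 0 0 0;-1 0 0 0 0 0 0'
python3 -c "
from st import *
go(492,-18.5,50,-102.8)"
```

```text
pos [482.843  -4.655  49.421] open ang -100.75291568853503 q [-0.107  0.724  0.09   2.124 -0.211  0.301 -1.597] F [-0.346  0.118 -1.443] w 48.25967114493704 t 5.9
shift world [  9.157 -13.845   0.579] tool now [-0.603 11.58  11.892] rv [ 0.036 -0.003 -0.001]
shift in goal axes [-0.579 11.997 11.472]
clock: 6.2
eef_pos: [493.1, -16.2, 49.5]
tool_rot: [3.018, 1.566, 1.225]
force: [0.0, -0.1, -1.8]
width: 48.1
pos [493.117 -16.182  49.459] open ang -102.6760676651878 q [-0.086  0.731  0.096  2.095 -0.217  0.323 -1.6  ] F [ 0.042 -0.09  -1.777] w 48.064188886158966 t 6.2
shift world [-1.117 -2.318  0.541] tool now [-0.553 -0.581  2.505] rv [ 0.002 -0.004 -0.001]
shift in goal axes [-0.541 -0.576  2.508]
```

```bash
python3 -m handwheel '-1 0 -0.5 2.5 0.002 -0.004 0;-1 0 0 0 0 0 0'
python3 -c "
from st import *
go(492,-18.5,50,-102.8)
t=get_image('top');s=get_image('side');cv2.imwrite('pics/t2f.png',t);cv2.imwrite('pics/s2f.png',s)
cv2.imwrite('pics/t2.png',cv2.resize(t[190:300,230:350],None,fx=5,fy=5,interpolation=2));cv2.imwrite('pics/s2.png',cv2.resize(s[230:350,240:380],None,fx=5,fy=5,interpolation=2))"
```

```text
clock: 6.4
eef_pos: [492.1, -17.6, 49.6]
tool_rot: [2.371, 1.57, 0.578]
force: [-0.5, -0.7, -1.4]
width: 48.3
pos [492.13  -17.57   49.568] open ang -102.67566531710419 q [-0.089  0.73   0.101  2.097 -0.215  0.323 -1.601] F [-0.468 -0.724 -1.378] w 48.26157613758563 t 6.4
shift world [-0.13  -0.93   0.432] tool now [-0.432  0.077  0.936] rv [ 0.002 -0.001 -0.001]
shift in goal axes [-0.432  0.079  0.936]
```

View pics/s2.png

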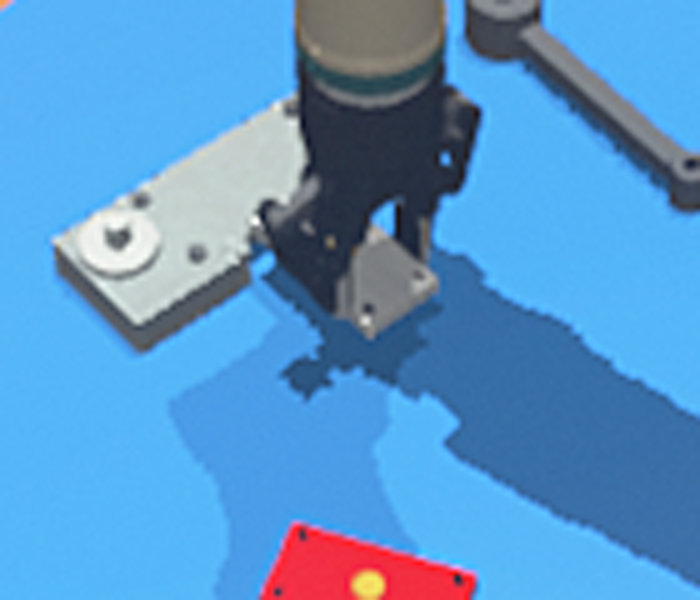

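View pics/t2.png

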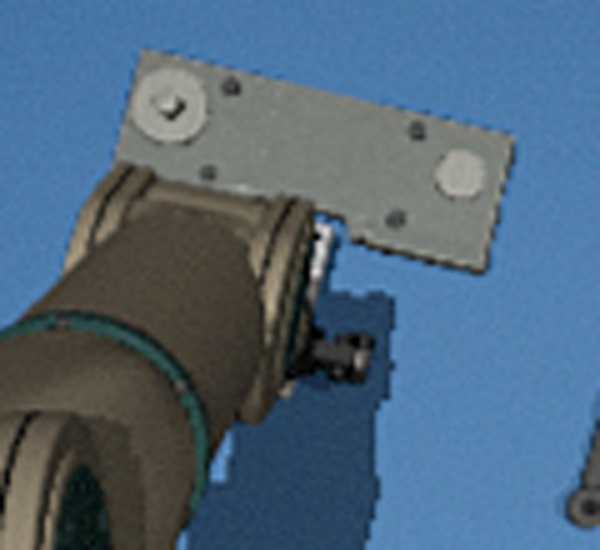

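Run:
```python
from st import *
s=cv2.imread('pics/s2f.png');t=cv2.imread('pics/t2f.png')
cv2.imwrite('pics/s2z.png',cv2.resize(s[270:305,295:335],None,fx=15,fy=15,interpolation=2))
cv2.imwrite('pics/t2z.png',cv2.resize(t[222:276,280:310],None,fx=11,fy=11,interpolation=2))
# original hole offsets, side view of original plate
a=cv2.imread('pics/side0.png')
cv2.imwrite('pics/s0z.png',cv2.resize(a[350:388,234:286],None,fx=15,fy=15,interpolation=2))
st=ctrl.read_state();M=R(st['tool_rot']);p=st['eef_pos']
xa=np.array([.975,-.2217,0]);ya=np.array([.2217,.975,0]);F=np.array([601.2,-43.3,0])
print('tcp in fixture',(p-F)@xa,(p-F)@ya)
```

```text
tcp in fixture -112.01172334114317 1.1555343994922012
```

View pics/s2z.png

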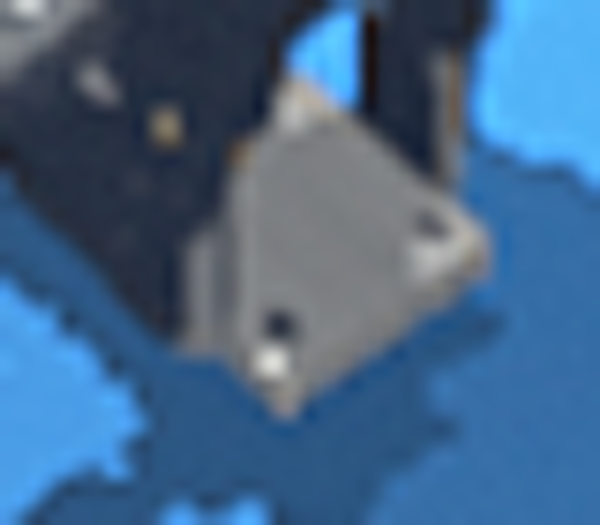

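View pics/t2z.png

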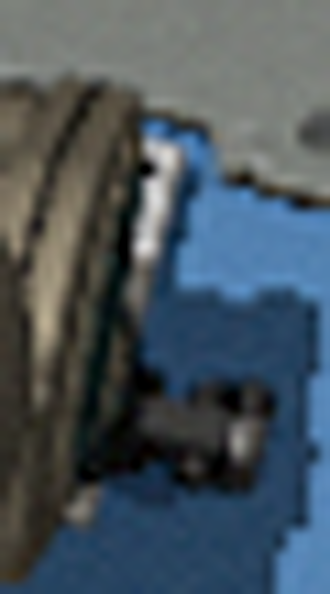

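View pics/s0z.png

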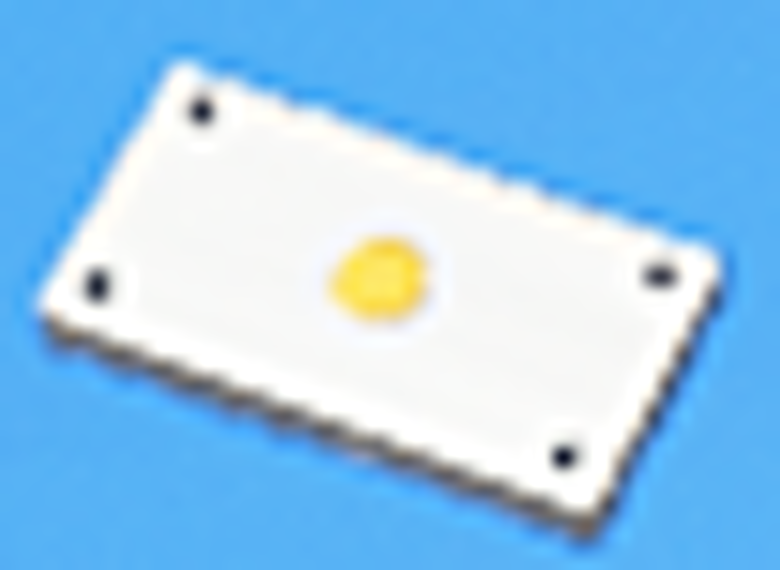

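Run:
```python
from st import *
f=lambda x,y,k,o:np.array([(x+.5)/k-.5+o[0],(y+.5)/k-.5+o[1]])
xa=np.array([.975,-.2217,0]);ya=np.array([.2217,.975,0])
Fs=np.array([ (628.3+590.3)/2,(36.5-128.5)/2,0])-10*xa; Ft=np.array([(631.3+593.5)/2,(38.3-127.5)/2,0])-10*xa
O=[onz('side',f(x,y,15,(234,350)),14) for x,y in((202,111),(97,286),(660,275),(565,457))]
c=sum(O)/4;print('orig',c,[np.linalg.norm(o-c) for o in O]); ax=(O[0]+O[1]-O[2]-O[3])/2;print(np.linalg.norm(ax),np.linalg.norm(O[0]-O[1]),np.degrees(np.arctan2(ax[1],ax[0])))
for z in(51.8,):
    h=[onz('side',f(x,y,15,(295,270)),z) for x,y in((280,325),(432,222))]
    m=(h[0]+h[1])/2;d=h[0]-h[1]
    print('side rear mid in fixture',(m-Fs)@xa,(m-Fs)@ya,'len',np.linalg.norm(d),'dir',np.degrees(np.arctan2(d[1],d[0])))
    h=onz('top',f(147,168,11,(280,222)),z);print('top front right hole',(h-Ft)@xa,(h-Ft)@ya)
```

```text
orig [460.621 253.425  14.   ] [np.float64(45.32953913677386), np.float64(45.92876347062503), np.float64(45.6397175512402), np.float64(45.61133765656279)]
83.89074995153719 35.92741205757127 14.233639782448405
side rear mid in fixture -128.1139991617161 2.7431906900188383 len 36.17594340115859 dir 77.4335923053501
top front right hole -45.38222074349316 -15.348260012066332
```

Both views agree: plate is square to the slot, 2.7 mm too far to +y, leading edge 3 mm inside the unroofed lead-in. I'll correct that and lower.

```bash
python3 -m handwheel '-1 8 0 2.7 0 0 0;-1 10 1 0 0 0 0;-1 6 0 0 0 0 0;-1 0 0 0 0 0 0'
cat >> st.py <<'E'
def fx():
    s=ctrl.read_state();xa=np.array([.975,-.2217,0]);ya=np.array([.2217,.975,0]);F=np.array([601.2,-43.3,0])
    p=s['eef_pos'];print('tcp in fixture',(p-F)@xa,(p-F)@ya)
E
python3 -c "
from st import *
fx();go(492,-18.5,12,-102.8)"
```

```text
clock: 6.9
eef_pos: [492.3, -19.8, 23.2]
tool_rot: [3.07, 1.57, 1.279]
force: [-0.7, 0.6, -1.2]
width: 48.2
tcp in fixture -111.33825897262493 -1.2655414892113788
pos [492.34  -19.845  23.219] open ang -102.60873916319495 q [-0.071  0.782  0.082  2.102 -0.226  0.266 -1.585] F [-0.664  0.575 -1.177] w 48.223784883946536 t 6.9
shift world [ -0.34    1.345 -11.219] tool now [11.22  -0.626 -1.226] rv [ 0.003 -0.001 -0.   ]
shift in goal axes [11.219 -0.63  -1.236]
```

```bash
python3 -m handwheel '-1 6 1 0 0.003 0 0;-1 4 1 0 0 0 0;-1 0 0 0 0 0 0'
python3 -c "
from st import *
fx();go(492,-18.5,12,-102.8)"
```

```text
clock: 7.2
eef_pos: [494.3, -20.4, 11.8]
tool_rot: [-2.481, 1.57, 2.007]
force: [-0.3, -0.2, 0.2]
width: 48.0
tcp in fixture -109.35976385139641 -1.3356577996051593
pos [494.254 -20.352  11.803] open ang -102.80622288445171 q [-0.068  0.806  0.08   2.097 -0.241  0.247 -1.573] F [-0.317 -0.182  0.165] w 47.95329021439799 t 7.2
shift world [-2.254  1.852  0.197] tool now [-0.194 -2.609 -1.307] rv [-0.    -0.001  0.001]
shift in goal axes [-0.197 -2.608 -1.307]
```

```bash
python3 -m handwheel '-1 0 4 0 0 0 0;-1 0 4 0 0 0 0;-1 0 4 0 0 0 0;-1 0 3 0 0 0 0;-1 0 0 0 0 0 0'
python3 -c "
from st import *
fx();go(492,-18.5,12,-102.8)"
```

```text
clock: 7.7
eef_pos: [511.3, -24.1, 12.4]
tool_rot: [2.323, 1.569, 0.529]
force: [0.6, -0.4, -1.2]
width: 48.0
tcp in fixture -91.95782369522439 -1.1819218179022237
pos [511.259 -24.061  12.37 ] open ang -102.80261270631252 q [-0.066  0.814  0.088  2.053 -0.236  0.282 -1.572] F [ 0.625 -0.407 -1.23 ] w 48.01953402092939 t 7.7
shift world [-19.259   5.561  -0.37 ] tool now [  0.346 -20.013  -1.155] rv [-0.    -0.001 -0.001]
shift in goal axes [  0.37  -20.012  -1.156]
```

```bash
python3 -m handwheel '-1 0 4 0 0 0 0;-1 0 4 0 0 0 0;-1 0 3 0 0 0 0;-1 0 0 0 0 0 0'
python3 -c "
from st import *
fx();go(492,-18.5,12,-102.8)"; python3 -m handwheel '-1 0 1 0 0 0 0;-1 0 1 0 0 0 0;-1 0 0 0 0 0 0'
```

```text
clock: 8.1
eef_pos: [523.0, -26.8, 12.6]
tool_rot: [2.253, 1.569, 0.459]
force: [-0.3, -0.4, -1.7]
width: 48.2
tcp in fixture -79.90596260116 -1.2074693333754714
pos [523.006 -26.758  12.558] open ang -102.80724702827602 q [-0.064  0.821  0.094  2.021 -0.233  0.308 -1.572] F [-0.342 -0.35  -1.748] w 48.182803768831704 t 8.1
shift world [-31.006   8.258  -0.558] tool now [  0.51  -32.067  -1.179] rv [-0.    -0.001 -0.002]
shift in goal axes [  0.558 -32.066  -1.184]
clock: 8.4
eef_pos: [524.8, -27.2, 12.5]
tool_rot: [2.499, 1.569, 0.705]
force: [-0.4, -0.5, -1.0]
width: 47.5
```

```bash
python3 -m handwheel '-1 0 2 0 0 0 0;-1 0 1 0 0 0 0'; python3 -m handwheel '-1 0 2 0 0 0 0;-1 0 1.5 0 0 0 0'
python3 -c "
from st import *
fx();go(492,-18.5,12,-102.8)"
```

```text
clock: 8.6
eef_pos: [527.5, -27.8, 12.4]
tool_rot: [2.902, 1.57, 1.108]
force: [-0.7, -1.0, -1.1]
width: 48.2
clock: 8.8
eef_pos: [527.5, -27.9, 11.9]
tool_rot: [-1.686, 1.564, 2.803]
force: [-2.7, 0.7, -0.2]
width: 48.1
tcp in fixture -75.25468472401721 -1.2989946745990566
pos [527.522 -27.879  11.937] open ang -102.75646090576527 q [-0.063  0.827  0.098  2.001 -0.23   0.331 -1.572] F [-2.687  0.724 -0.185] w 48.0504536538301 t 8.8
shift world [-35.522   9.379   0.063] tool now [  0.198 -36.716  -1.304] rv [ 0.001 -0.001  0.007]
shift in goal axes [ -0.063 -36.717  -1.276]
```

```bash
python3 -m handwheel '-1 0 3 0 0 0 0;-1 0 3 0 0 0 0'
python3 -c "
from st import *
fx();go(492,-18.5,12,-102.8)"; python3 -m handwheel '1 0 0 0 0 0 0;1 0 0 0 0 0 0;1 0 0 0 0 0 0;1 0 0 0 0 0 0;1 0 0 0 0 0 0;1 0 0 0 0 0 0'; python3 -c "
from st import *
fx();go(492,-18.5,12,-102.8)"
```

```text
clock: 9.0
eef_pos: [527.5, -27.9, 11.2]
tool_rot: [-1.593, 1.551, 2.897]
force: [-6.8, 1.6, 2.6]
width: 47.8
tcp in fixture -75.22544812356571 -1.3306497839061613
pos [527.544 -27.916  11.173] open ang -102.71935614789372 q [-0.062  0.831  0.099  1.99  -0.228  0.351 -1.571] F [-6.767  1.608  2.616] w 47.77476005404475 t 9.0
shift world [-35.544   9.416   0.827] tool now [ -0.114 -36.754  -1.36 ] rv [ 0.001 -0.     0.019]
shift in goal axes [ -0.827 -36.747  -1.308]
clock: 9.6
eef_pos: [532.6, -28.9, 12.3]
tool_rot: [-1.679, 1.561, 2.81]
force: [-0.3, -0.6, -0.5]
width: 85.7
tcp in fixture -70.08579338119267 -1.179856768877875
pos [532.589 -28.909  12.276] open ang -102.76654788244475 q [-0.062  0.83   0.1    1.985 -0.228  0.347 -1.572] F [-0.3   -0.646 -0.537] w 85.72960664578454 t 9.6
shift world [-40.589  10.409  -0.276] tool now [  0.678 -41.882  -1.182] rv [ 0.001 -0.001  0.01 ]
shift in goal axes [  0.276 -41.887  -1.158]
```

Resistance rose to 6.8 N at the expected home position, so the plate is on the stop. I've released it; lifting off and looking.

```bash
python3 -m handwheel '1 -15 0 0 0 0 0;1 -30 0 0 0 0 0;1 -40 0 0 0 0 0;1 -40 -20 0 0 0 0;1 -20 -30 20 0 0 0;1 0 -30 40 0 0 0;1 0 -20 45 0 0 0;1 0 0 40 0 0 0;1 0 0 20 0 0 0'
python3 -c "
from st import *
go(520,-235,100,-106)
t=get_image('top');s=get_image('side');cv2.imwrite('pics/t3f.png',t);cv2.imwrite('pics/s3f.png',s)
cv2.imwrite('pics/t3.png',cv2.resize(t[190:310,230:390],None,fx=5,fy=5,interpolation=2));cv2.imwrite('pics/s3.png',cv2.resize(s[220:340,240:400],None,fx=5,fy=5,interpolation=2))"
```

```text
clock: 10.5
eef_pos: [399.5, -168.3, 171.4]
tool_rot: [2.62, 1.565, 0.836]
force: [-0.8, 0.6, -0.1]
width: 85.4
pos [ 399.466 -168.293  171.355] open ang -102.23054516318415 q [ 0.219  0.444  0.164  2.172 -0.148  0.533 -1.29 ] F [-0.794  0.614 -0.103] w 85.36255785891836 t 10.5
shift world [120.534 -66.707 -71.355] tool now [ 71.521 131.741  39.987] rv [ 0.066 -0.005 -0.003]
shift in goal axes [ 71.355 134.252  30.899]
```

View pics/t3.png

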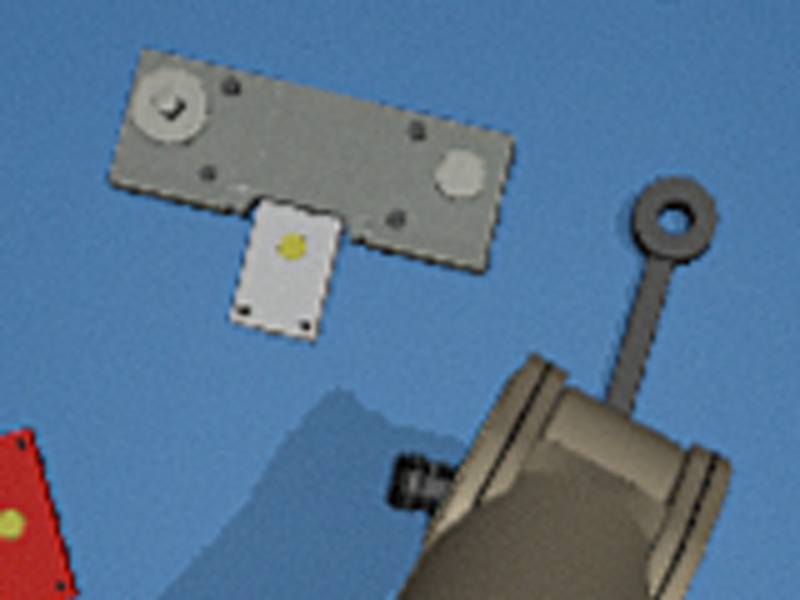

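View pics/s3.png

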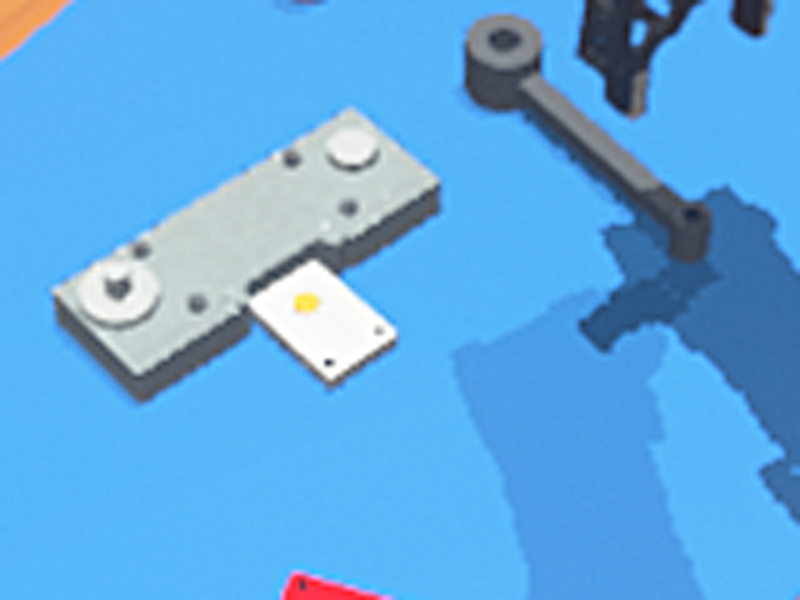

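Run:
```python
from meas import *
np.set_printoptions(precision=2,suppress=True)
yel=lambda h,b:(h[...,0]>12)&(h[...,0]<40)&(h[...,1]>80)
xa=np.array([.975,-.2217,0]);ya=np.array([.2217,.975,0])
Fs=np.array([ (628.3+590.3)/2,(36.5-128.5)/2,0])-10*xa; Ft=np.array([(631.3+593.5)/2,(38.3-127.5)/2,0])-10*xa
for n,F,b in(('top',Ft,(280,230,297,248)),('side',Fs,(294,274,308,286))):
    c,tr=feat(cv2.imread(f'pics/{n[0]}3f.png'),b,yel);M=cv2.moments(c);p=onz(n,tr((M['m10']/M['m00'],M['m01']/M['m00'])),14)-F
    print(n,p@xa,p@ya)
f=lambda x,y:np.array([(x+.5)/5-.5+230,(y+.5)/5-.5+190])
a,b=onz('top',f(244,311),14),onz('top',f(305,325),14);d=a-b;print('rear hole dir',np.degrees(np.arctan2(d[1],d[0])),((a+b)/2-Ft)@xa,((a+b)/2-Ft)@ya)
```

```text
top -50.76783956824882 -0.19366625232153686
side -50.83818018200588 1.032320026028826
rear hole dir 77.68508757297967 -92.96018785265939 -0.16134474576410202
```

Plate is home: brass centre at x≈-50.8, y≈0 in both views, square to the slot. Now the lever.

```bash
python3 -m handwheel '1 0 20 5 0.066 -0.005 0;1 5 25 6 0 0 0;1 8 25 6 0 0 0;1 8 25 6 0 0 0;1 8 10 3 0 0 0;1 8 0 0 0 0 0;1 0 0 0 0 0 0'
python3 -c "
from st import *
go(518.5,-235.5,75,-106)"
```

```text
clock: 11.3
eef_pos: [497.6, -215.2, 136.2]
tool_rot: [2.65, 1.565, 0.8]
force: [-0.2, -0.4, -1.1]
width: 85.3
pos [ 497.574 -215.154  136.192] open ang -105.99226026907107 q [ 0.249  0.624  0.168  1.923 -0.181  0.607 -1.316] F [-0.244 -0.413 -1.092] w 85.33175465972487 t 11.3
shift world [ 20.926 -20.346 -61.192] tool now [61.191 25.566 14.085] rv [ 0.    -0.005 -0.003]
shift in goal axes [61.192 25.723 13.79 ]
```

```bash
python3 -m handwheel '1 14 10 6 0 -0.005 -0.003;1 16 10 6 0 0 0;1 16 5 2 0 0 0;1 8 0 0 0 0 0;1 0 0 0 0 0 0'
python3 -c "
from st import *
go(518.5,-235.5,70,-106)
t=get_image('top');s=get_image('side')
cv2.imwrite('pics/t4.png',cv2.resize(t[190:310,300:400],None,fx=5,fy=5,interpolation=2));cv2.imwrite('pics/s4.png',cv2.resize(s[180:300,300:420],None,fx=5,fy=5,interpolation=2))"
```

```text
clock: 11.8
eef_pos: [513.4, -230.6, 80.9]
tool_rot: [-1.921, 1.564, 2.514]
force: [-0.5, -0.2, -0.4]
width: 85.6
pos [ 513.412 -230.64    80.914] open ang -105.86335015364008 q [ 0.281  0.736  0.145  1.889 -0.194  0.538 -1.292] F [-0.542 -0.201 -0.393] w 85.5507755763123 t 11.8
shift world [  5.088  -4.86  -10.914] tool now [10.863  6.297  3.311] rv [ 0.002 -0.002  0.007]
shift in goal axes [10.914  6.23   3.269]
```

View pics/s4.png

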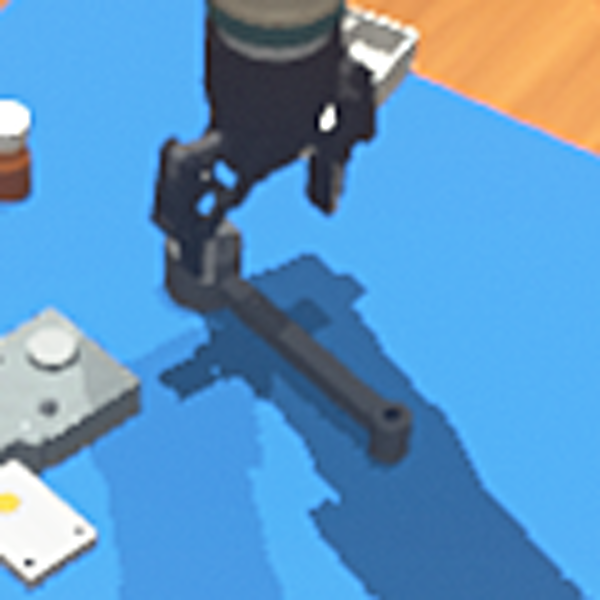

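View pics/t4.png

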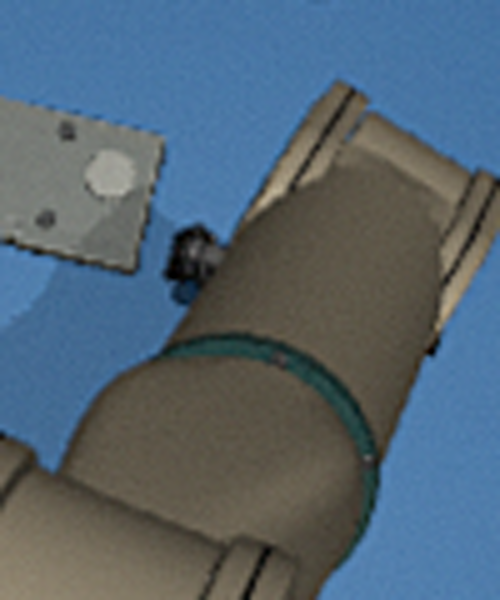

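Jaws straddle the bar and clear the bosses. Final alignment, then down.

```bash
python3 -m handwheel '1 10 6 3 0.002 -0.002 0.007;1 12 0 0 0 0 0;1 0 0 0 0 0 0'
python3 -c "
from st import *
go(518.5,-235.5,13,-106)"
```

```text
clock: 12.2
eef_pos: [520.2, -235.8, 59.9]
tool_rot: [1.553, 1.565, -0.297]
force: [-0.2, 0.1, -0.2]
width: 85.4
pos [ 520.204 -235.818   59.897] open ang -105.96739844707079 q [ 0.291  0.773  0.134  1.885 -0.201  0.491 -1.285] F [-0.156  0.071 -0.211] w 85.35081914808264 t 12.2
shift world [ -1.704   0.318 -46.897] tool now [46.887 -1.985  0.158] rv [ 0.001  0.    -0.006]
shift in goal axes [46.897 -1.725  0.164]
```

```bash
python3 -m handwheel '1 14 -1.5 0 0 0 -0.006;1 15 0 0 0 0 0;1 10 0 0 0 0 0;1 4 0 0 0 0 0;1 0 0 0 0 0 0'
python3 -c "
from st import *
go(518.5,-235.5,13,-106)"
```

```text
clock: 12.7
eef_pos: [517.9, -235.0, 11.9]
tool_rot: [-1.667, 1.568, 2.766]
force: [0.1, 0.5, 1.0]
width: 85.1
pos [ 517.949 -235.031   11.901] open ang -105.97478465675486 q [ 0.306  0.854  0.112  1.893 -0.213  0.409 -1.274] F [0.117 0.493 1.   ] w 85.07360491730475 t 12.7
shift world [ 0.551 -0.469  1.099] tool now [-1.101  0.656  0.299] rv [ 0.    -0.     0.003]
shift in goal axes [-1.099  0.659  0.299]
```

```bash
python3 -m handwheel '-1 -1 0 0 0 0 0;-1 0 0 0 0 0 0;-1 0 0 0 0 0 0;-1 0 0 0 0 0 0;-1 0 0 0 0 0 0;-1 0 0 0 0 0 0;-1 0 0 0 0 0 0;-1 0 0 0 0 0 0'
python3 -m handwheel '-1 0 0 0 0 0 0;-1 -5 0 0 0 0 0;-1 -8 0 0 0 0 0;-1 -10 0 0 0 0 0;-1 0 0 0 0 0 0'
```

```text
clock: 13.5
eef_pos: [518.8, -236.0, 14.4]
tool_rot: [-0.378, 1.57, -2.228]
force: [-0.2, -0.4, -0.1]
width: 14.7
clock: 14.0
eef_pos: [516.6, -234.5, 37.3]
tool_rot: [-1.655, 1.565, 2.779]
force: [0.5, -1.0, -6.4]
width: 14.8
```

```bash
python3 -m handwheel '-1 -12 0 0 0 0 0;-1 -18 0 0 0 0 0;-1 -22 0 0 0 0 0;-1 -16 0 0 0 0 0;-1 -6 0 0 0 0 0;-1 0 0 0 0 0 0'
python3 -c "
from st import *
go(618.6,-11.3,106,-12.8)
t=get_image('top');s=get_image('side');cv2.imwrite('pics/s5f.png',s)
cv2.imwrite('pics/s5.png',cv2.resize(s[180:300,300:420],None,fx=5,fy=5,interpolation=2))"
```

```text
clock: 14.6
eef_pos: [515.9, -233.9, 116.7]
tool_rot: [-1.717, 1.564, 2.717]
force: [-0.7, 0.2, -7.1]
width: 14.4
pos [ 515.949 -233.914  116.654] open ang -105.96853881798293 q [ 0.27   0.684  0.166  1.86  -0.181  0.619 -1.302] F [-0.723  0.216 -7.064] w 14.410371096940388 t 14.6
shift world [102.651 222.614 -10.654] tool now [  10.64    37.524 -242.253] rv [-1.626 -0.007  0.005]
shift in goal axes [ 10.654 239.824  50.781]
```

View pics/s5.png

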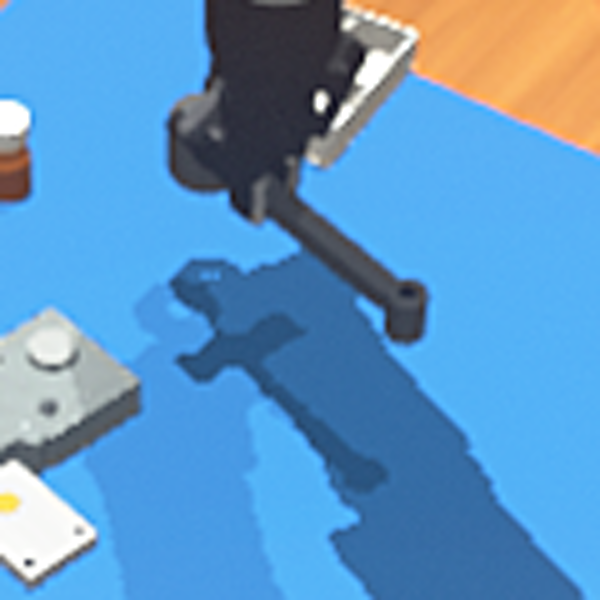

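```bash
python3 -m handwheel '-1 0 2 -10 0 0 0;-1 0 3 -18 0 0 0;-1 0 4 -24 0 0 0;-1 0 4 -24 0 0 0;-1 0 4 -24 0 0 0;-1 0 4 -24 0 0 0;-1 0 4 -24 0 0 0;-1 0 3 -18 0 0 0;-1 0 2 -10 0 0 0;-1 0 0 0 0 0 0'
python3 -m handwheel '-1 0 0 0 -0.04 0 0;-1 0 0 0 -0.08 0 0;-1 0 0 0 -0.1 0 0;-1 0 0 0 -0.1 0 0;-1 0 0 0 -0.1 0 0;-1 0 0 0 -0.1 0 0;-1 0 0 0 -0.1 0 0;-1 0 0 0 -0.08 0 0;-1 0 0 0 -0.04 0 0;-1 0 0 0 0 0 0'
python3 -c "
from st import *
go(618.6,-11.3,106,-12.8)"
```

```text
clock: 15.7
eef_pos: [591.3, -57.1, 104.6]
tool_rot: [-1.705, 1.543, 2.731]
force: [-0.4, 1.0, -7.3]
width: 14.4
clock: 16.7
eef_pos: [583.1, -75.9, 102.5]
tool_rot: [-2.06, 1.535, -3.141]
force: [0.4, -0.6, -7.1]
width: 14.4
pos [583.067 -75.919 102.455] open ang -61.979807551110305 q [ 0.088  0.731 -0.013  1.777  0.019  0.668 -1.018] F [ 0.432 -0.585 -7.115] w 14.38484653123809 t 16.7
shift world [35.533 64.619  3.545] tool now [ -4.8    61.605 -40.404] rv [-0.858 -0.029  0.022]
shift in goal axes [-3.545 70.885 20.334]
```

```bash
python3 -m handwheel '-1 -3 5 -5 -0.05 -0.015 0.01;-1 -3 10 -8 -0.08 -0.01 0.01;-1 -1 12 -8 -0.1 0 0;-1 0 12 -5 -0.1 0 0;-1 0 8 0 -0.1 0 0;-1 0 6 2 -0.1 0 0;-1 0 4 0 -0.08 0 0;-1 0 0 0 -0.04 0 0;-1 0 0 0 0 0 0'
python3 -c "
from st import *
go(618.6,-11.3,106,-12.8)"
```

```text
clock: 17.6
eef_pos: [611.5, -19.0, 110.0]
tool_rot: [-1.259, 1.554, -1.654]
force: [-0.6, 0.5, -7.2]
width: 14.9
pos [611.51  -19.003 109.968] open ang -22.639370327007935 q [ 0.089  0.739 -0.183  1.735  0.221  0.691 -0.614] F [-0.553  0.518 -7.211] w 14.853319309573417 t 17.6
shift world [ 7.09   7.703 -3.968] tool now [3.827 9.902 3.558] rv [-0.172  0.004  0.017]
shift in goal axes [3.968 9.082 5.208]
```

```bash
python3 -m handwheel '-1 2 4 2 -0.06 0.002 0.008;-1 2 4 2 -0.06 0.002 0.008;-1 0 2 1 -0.05 0 0;-1 0 0 0 0 0 0;-1 0 0 0 0 0 0'
python3 -c "
from st import *
go(618.6,-11.3,106,-12.8)
t=get_image('top');s=get_image('side');cv2.imwrite('pics/s6f.png',s);cv2.imwrite('pics/t6f.png',t)
cv2.imwrite('pics/s6.png',cv2.resize(s[200:320,230:350],None,fx=5,fy=5,interpolation=2))
cv2.imwrite('pics/t6.png',cv2.resize(t[170:290,240:360],None,fx=5,fy=5,interpolation=2))"
```

```text
clock: 18.1
eef_pos: [618.3, -12.1, 106.0]
tool_rot: [-1.361, 1.568, -1.582]
force: [-0.3, 0.4, -7.0]
width: 14.9
pos [618.344 -12.08  105.965] open ang -12.702001030775513 q [ 0.119  0.756 -0.241  1.718  0.261  0.7   -0.481] F [-0.27   0.372 -7.048] w 14.924548487047058 t 18.1
shift world [0.256 0.78  0.035] tool now [-0.038  0.817  0.079] rv [0.002 0.001 0.003]
shift in goal axes [-0.035  0.817  0.077]
```

View pics/s6.png

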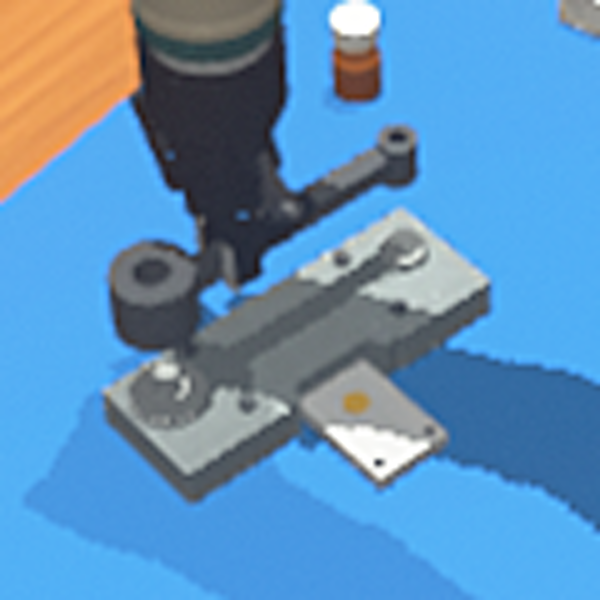

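View pics/t6.png

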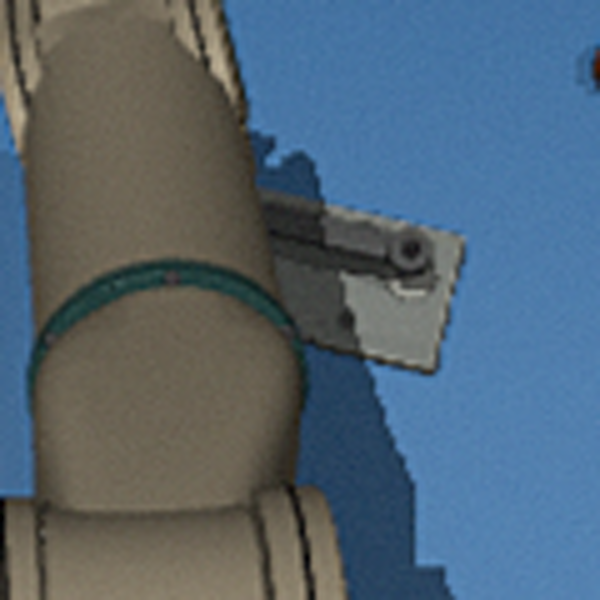

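Run:
```python
from st import *
f=lambda x,y,o:np.array([(x+.5)/5-.5+o[0],(y+.5)/5-.5+o[1]])
xa=np.array([.975,-.2217,0]);ya=np.array([.2217,.975,0])
Fs=np.array([ (628.3+590.3)/2,(36.5-128.5)/2,0])-10*xa; Ft=np.array([(631.3+593.5)/2,(38.3-127.5)/2,0])-10*xa
B=f(151,269,(230,200));S=f(399,137,(230,200));T=f(411,249,(240,170))
for z in(132,134,136): p=onz('side',B,z)-Fs;print('big z',z,p@xa,p@ya,'want 10,85')
for z in(122,124,126): p=onz('side',S,z)-Fs;print('small side',z,p@xa,p@ya,'want 10,-85')
p=onz('top',T,124)-Ft;print('small top',p@xa,p@ya)
e1,d1=ray('top',T);e2,d2=ray('side',S);k=np.linalg.lstsq(np.c_[d1,-d2],e2-e1,rcond=None)[0];print('tri',(e1+d1*k[0]+e2+d2*k[1])/2,e1+d1*k[0]-e2-d2*k[1])
```

```text
big z 132 11.96997041529162 85.72430290361844 want 10,85
big z 134 10.34702079302524 86.73758353265234 want 10,85
big z 136 8.724071170758704 87.75086416168642 want 10,85
small side 122 10.662628135538707 -84.96684232103192 want 10,-85
small side 124 9.057584496127335 -83.63880417334238 want 10,-85
small side 126 7.45254085671599 -82.31076602565295 want 10,-85
small top 10.321512455289989 -84.65197883738963
tri [ 592.652 -128.129  122.213] [3.065 1.793 0.467]
```

Both bosses measure within about 2 mm of their targets, and the lever is level. Let it settle, then check that it is still and that the bystanders haven't moved.

```bash
python3 -m handwheel '-1 0 0 0 0 0 0;-1 0 0 0 0 0 0;-1 0 0 0 0 0 0'
python3 - <<'E'
from st import *
s=get_image('side');a=cv2.imread('pics/side0.png')
for k,(x0,y0,x1,y1) in dict(spool=(170,300,205,335),driver=(135,355,185,405),vial=(292,196,312,224),bin=(340,175,387,215)).items():
    print(k,cv2.absdiff(s,a)[y0:y1,x0:x1].mean())
st=ctrl.read_state();print(st['eef_pos'],st['qd'],st['force'],st['width'],st['clock'])
E
```

```text
clock: 18.5
eef_pos: [618.2, -12.2, 106.2]
tool_rot: [-1.31, 1.567, -1.533]
force: [0.2, 0.1, -7.9]
width: 14.5
spool 2.5526530612244898
driver 2.2949333333333333
vial 1.8226190476190476
bin 2.40531914893617
[618.188 -12.244 106.202] [ 0.001  0.003 -0.    -0.002 -0.     0.003  0.002] [ 0.335  1.468 -6.604] 15.060896895211995 18.55
```

```bash
python3 -c "
from cell import ctrl
print(ctrl.finish_job())"
```

```text
the job is handed in; nothing more can be done
None
```

The aluminium plate is in the slot against the stop and released, and the dark lever is held over the fixture. I handed the job in at about 18.6 s; no verdict was reported.

- **Plate:** The fingers met about 7 N of resistance at the stop. After release its centre measured x ≈ -50.8 mm, with y between -0.2 and +1.0 mm in the two views, square to the slot.
- **Lever:** I gripped it at the balance point. It hangs level, with the big boss about 2 mm from the post axis and the small boss about 1 mm from the pad axis. Its underside is about 4 cm above the post. The arm was still and carrying about 7 N, roughly the lever's weight.
- **Bystanders:** The spool, vial, bin and screwdriver look unchanged in the side picture.

**Limits of the checks:**
- The two cameras disagreed by about 3 mm in absolute position, so I measured relative to the fixture within each view.
- In the final pose the arm hid the big boss from the top camera. Its position rests on the side view and the known 170 mm boss spacing.

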